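Load the laser marker's shuttle with spotlight parts

TASK

Load the laser marker's shuttle plate for its next cycle: take the four spotlight parts from the blue mat (black finned heat sink, white oblong driver case, silver square junction box, brass barrel) and seat each one upright in the blue-walled nest whose pocket has its shape and size, flat on the pocket's floor. Set the parts down, do not drop them, and leave the wire spool and the screwdriver on the mat where they are.

Things in the scene. Friction and masses are not known exactly. Their poses are not given: they have to be found in the camera images.
- heatsink: black finned round heat sink, diameter 58 mm, 40 mm high, about 0.2 kg, the grippable fins run up to 38 mm. Stands upright on the mat at the start (mat top 3 mm above the bench). Origin: centre of its underside, z up. To clear the nest's wall, keep the fingertips at least 12 mm above its underside.
- driver: white oblong LED driver case, 36 mm along its x, 92 mm along its y, 30 mm high, about 0.14 kg. Stands upright on the mat at the start (mat top 3 mm above the bench). Origin: centre of its underside, z up. To clear the nest's wall, keep the fingertips at least 12 mm above its underside.
- box: silver square junction box, 50 mm along its x and y, 32 mm high, about 0.16 kg, a dark round knock-out on top. Stands upright on the mat at the start (mat top 3 mm above the bench). Origin: centre of its underside, z up. To clear the nest's wall, keep the fingertips at least 12 mm above its underside.
- barrel: brass round lamp barrel, diameter 34 mm, 46 mm high, about 0.12 kg, black mouth on top. Stands upright on the mat at the start (mat top 3 mm above the bench). Origin: centre of its underside, z up. To clear the nest's wall, keep the fingertips at least 12 mm above its underside.
- nest_heatsink: nest with the large round pocket, for the heat sink (58 mm). Fixed on the shuttle plate; white 4 mm base = pocket floor; blue wall 9 mm high (7 mm rim), inner face sloping: 2 mm play per side at floor, 6.5 mm at rim. Origin: centre of underside, z up; a seated part's underside is 4 mm above it.
- nest_driver: nest with the oblong pocket, for the driver case: short side (36 mm) along its x, long side (92 mm) along its y; the case may go in either way round. Fixed on the shuttle plate; white 4 mm base = pocket floor; blue wall 9 mm high (7 mm rim), inner face sloping: 2 mm play per side at floor, 6.5 mm at rim. Origin: centre of underside, z up; a seated part's underside is 4 mm above it.
- nest_box: nest with the square pocket, for the junction box (50 mm), sides along its x and y; the box may go in at any quarter turn. Fixed on the shuttle plate; white 4 mm base = pocket floor; blue wall 9 mm high (7 mm rim), inner face sloping: 2 mm play per side at floor, 6.5 mm at rim. Origin: centre of underside, z up; a seated part's underside is 4 mm above it.
- nest_barrel: nest with the small round pocket, for the barrel (34 mm). Fixed on the shuttle plate; white 4 mm base = pocket floor; blue wall 9 mm high (7 mm rim), inner face sloping: 2 mm play per side at floor, 6.5 mm at rim. Origin: centre of underside, z up; a seated part's underside is 4 mm above it.
- spool: bystander: small wire spool with white flanges standing on the mat among the parts, diameter 38 mm, 28 mm high, loose. Origin: centre of its underside.
- screwdriver: bystander: screwdriver 150 mm long lying on the mat beside the parts, less than 30 mm high, loose. Origin near its middle, blade towards its x.

How it is judged:
At the end, for the whole second after the job is handed in: Each part in its own nest: within 10 mm of the nest's centre, underside at most 3 mm above the pocket's floor, upright within 0.08 rad; driver case turned with its nest within 0.15 rad (either way round), junction box within 0.2 rad (any quarter turn); all released and at rest (horizontal distance between heatsink and nest_heatsink below 0.01 m and z of heatsink in the frame of nest_heatsink between 0.001 and 0.007 m and angle between each of heatsink, driver, box, barrel's own z axis and vertical below 0.08 rad and linear speed of each of heatsink, driver, box, barrel below 0.02 m/s and contact force between each of heatsink, driver, box, barrel and the fingers below 0.05 N and horizontal distance between driver and nest_driver below 0.01 m and z of driver in the frame of nest_driver between 0.001 and 0.007 m and horizontal distance between box and nest_box below 0.01 m and z of box in the frame of nest_box between 0.001 and 0.007 m and horizontal distance between barrel and nest_barrel below 0.01 m and z of barrel in the frame of nest_barrel between 0.001 and 0.007 m and angle between the y axis of driver and the y axis of nest_driver, either way round below 0.15 rad and (angle between the x axis of box and the x axis of nest_box, either way round below 0.2 rad or angle between the x axis of box and the y axis of nest_box, either way round below 0.2 rad)); the robot touches nothing.
It fails at once if a part is dropped (falls free of the fingers faster than 0.7 m/s, about 25 mm) ((linear speed of heatsink above 0.7 m/s and contact force between heatsink and the fingers below 0.01 N) or (linear speed of driver above 0.7 m/s and contact force between driver and the fingers below 0.01 N) or (linear speed of box above 0.7 m/s and contact force between box and the fingers below 0.01 N) or (linear speed of barrel above 0.7 m/s and contact force between barrel and the fingers below 0.01 N)).
It fails at once if the spool is shifted by more than 20 mm (distance of spool from where it was at the start of the episode above 0.02 m).
It fails at once if the screwdriver is shifted by more than 20 mm (distance of screwdriver from where it was at the start of the episode above 0.02 m).
It also fails if it takes over 96 s, if anything falls off the work surface, if the arm or the gripper's body presses on something with over 40 N, if the wrist force passes 120 N, or if a joint passes its speed limit or range.

ROBOT

A 6-joint arm with a two-finger parallel gripper is mounted at the origin on the work surface. World frame = base frame: x ahead of the robot, y to its left, z up, the work surface at z = 0. Lengths are in m, angles in rad, forces in N, time in s.
With the tool pointing down it reaches from about 0.275 to 0.75 m from the base axis. Payload 10.2 kg.
Tool frame: the origin (TCP) lies midway between the tips of the shut fingers; the grasp point (between the pads) lies 19 mm behind it; z points along the fingers, y is the line along which they close (so a half turn about z gives the same grasp; the last joint's range is limited). The gripper opens to 85 mm and grips with 20 to 120 N. Pads are 22 mm wide; open, the fingers measure 114 mm over their backs; the gripper's body (76 mm by 85 mm) begins 54 mm behind the grasp point. The pads swing forward as they close: fully open they stand 13 mm farther back than shut.
Start: joints at [-0.223, 0.313, 1.498, -0, 1.331, -0.223], TCP at [0.525, -0, 0.231] pointing down, gripper open.
Joint ranges: [-2.94, 2.94], [-0.97, 2.17], [0.19, 2.56], [-1.23, 4.37], [0.02, 3.11], [-2.88, 2.88]. Speed limits (rad/s): [2.39, 2.39, 3.01, 3.14, 3.14, 3.14].

INTERFACE

Orientations are given as a 3x3 rotation matrix whose columns are the frame's x, y, z axes.
In Python, from workcell import r gives the robot as it stands.
- The arm moves only by the shell command python3 shift.py 'ROWS' [FORCE]. ROWS is a JSON list of rows, 1 to 8 of them, each of 5 numbers: dx, dy, dz in m, then a turn about the tool's z in rad, then the finger opening in m; each row is the pose to reach, as a shift and turn from the pose commanded when the command began, along the tool's axes at that moment; what a row does not reach only later rows make up. A row lasts 1/12 s, in which the tool goes at most 0.0417 m and 0.125 rad, less where a joint would pass 70% of its speed; a pose out of reach is approached as far as the arm can. The fingers move at their own pace and stop on an object; FORCE is the grip in N (left out, the last holds). Time passes only in rows, so rows that do not move let the fingers close. It prints the time, the measured TCP pose, the force, the opening and the grip force at its end.
- r.get_state(): the state, without advancing time (a new reading comes with each control period).
- r.camera(name): name is "scene" or "side" or "wrist"; returns the picture (420x560x3 uint8, red, green, blue); there is no depth.
- r.camera_model(name): a dict with "fx", "fy", "cx", "cy" (pixels), "dist_coeffs" ([k1, k2, p1, p2, k3] as OpenCV has them; the pictures are not rectified), "rvec" (rotation vector, rad) and "tvec" (3), from world to camera coordinates, as OpenCV has them. Camera axes: x right, y down, z forward; pixel columns grow to the right and rows downward; lengths in m; the calibration is good to about 2 mm. A picture is of the moment at which its call begins: read the wrist's pose just before it. camera_model takes no time and is no camera call; for the wrist camera it gives the pose at the moment of the call.
- r.hand_in(): hands the job in; it is judged then, once.
The state is a dict: "time_s": time; "q": joint angles; "qvel": joint speeds; "joint_torque": joint torques, N m; "tool_pos": TCP position; "orientation": TCP orientation; "wrist_force": force on the tool from outside, world axes, zero at the start; "ft_torque": the same for the moment, N m; "width": finger opening in m; "grasp_force": force on a finger pad.
Only numpy, scipy, OpenCV 4.12 (cv2) and the standard library are available. Lean on these libraries where they do the work, as an engineer would, in place of code of your own. Each camera call takes 0.05 s, during which the arm holds its last target. There are 200 camera calls.

## Working session

There is one attempt and no reset: what is moved stays moved. The work goes in short steps, Python scripts to look and compute and a shell command to move; the robot and the scene stay as the last step left them, time stands still between calls to the robot, and variables do not carry over. Pictures are saved under pics/ and viewed, at most 17 in all, crops included, and the job is handed in when it is done.

```bash
ls; mkdir -p pics
python3 - <<'E'
from workcell import r
import cv2
for n in("scene","side"):
    cv2.imwrite(f"pics/{n}0.png",r.camera(n)[:,:,::-1]); print(r.camera_model(n))
print(r.get_state())
E
```

```text
pics
shift.py
workcell.py
{'fx': 417.5354769306144, 'fy': 417.5354769306144, 'cx': 291.6868472522261, 'cy': 209.3955732277037, 'dist_coeffs': array([-0.10378761,  0.        ,  0.        ,  0.        ,  0.        ]), 'rvec': array([ 0.83383288,  2.68036491, -0.87819429]), 'tvec': array([ 0.44279348, -0.16133647,  1.14296636])}
{'fx': 402.91862992628376, 'fy': 402.91862992628376, 'cx': 284.56442960907776, 'cy': 214.2190027915401, 'dist_coeffs': array([-0.0469872,  0.       ,  0.       ,  0.       ,  0.       ]), 'rvec': array([ 2.29937052, -0.55183342,  0.22375789]), 'tvec': array([-0.48575362,  0.16795101,  0.80210254])}
{'time_s': 0.1, 'q': array([-2.23385229e-01,  3.13395493e-01,  1.49839623e+00, -6.66731640e-06,
        1.33100498e+00, -2.23396061e-01]), 'qvel': array([-0.00115773,  0.0003972 , -0.00183221,  0.00081244, -0.00220121,
        0.00148997]), 'joint_torque': array([ 2.30574413e-03, -4.12899542e+01, -2.60142785e+01, -1.81123951e-04,
        3.02137116e-03,  1.15447833e-05]), 'tool_pos': array([5.24755314e-01, 4.94805318e-05, 2.30778347e-01]), 'orientation': array([[-1.22672589e-05,  9.99999309e-01, -1.17556197e-03],
       [ 9.99999966e-01,  1.25734055e-05,  2.60418645e-04],
       [ 2.60433245e-04, -1.17555874e-03, -9.99999275e-01]]), 'wrist_force': array([-0.14196217, -0.7896906 , -0.29452389]), 'ft_torque': array([ 0.01917782, -0.00982441,  0.03630343]), 'grasp_force': 0.0, 'width': 0.08538242492637646}
```

View pics/scene0.png

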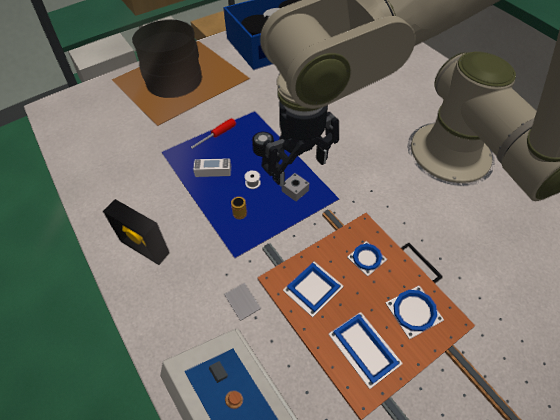

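View pics/side0.png

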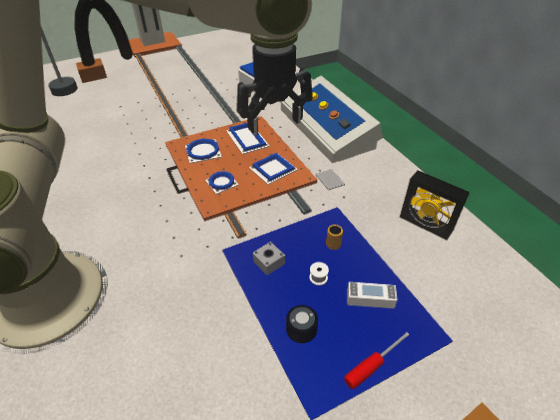

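The scene picture shows the parts on the mat: heatsink at about (263,143), driver (212,167), spool (252,180), box (295,186) and barrel (239,207). The nests are square (314,288), small round (367,257), large round (415,310) and oblong (366,348). In the side picture: box (268,256), barrel (335,236), driver (372,294), heatsink (302,323), and nests at (274,168), (221,181), (203,149) and (248,137).

```bash
cat > h.py <<'E'
import cv2, numpy as np
from workcell import r
def cam(n):
    m=r.camera_model(n); K=np.array([[m['fx'],0,m['cx']],[0,m['fy'],m['cy']],[0,0,1]])
    return K,m['dist_coeffs'],cv2.Rodrigues(m['rvec'])[0],np.array(m['tvec'])
def rays(c,uv):
    K,d,R,t=c; p=cv2.undistortPoints(np.array(uv,float).reshape(-1,1,2),K,d).reshape(-1,2)
    return -R.T@t, np.c_[p,np.ones(len(p))]@R
def plane(c,uv,z):
    o,D=rays(c,uv); return o+D*((z-o[2])/D[:,2])[:,None]
def tri(c1,u1,c2,u2):
    o,a=rays(c1,[u1]);p,b=rays(c2,[u2]);a=a[0];b=b[0]
    s=np.linalg.lstsq(np.c_[a,-b],p-o,rcond=None)[0]
    x,y=o+a*s[0],p+b*s[1]; return (x+y)/2,np.linalg.norm(x-y)
def rect(P):
    (c,s,a)=cv2.minAreaRect((P[:,:2]*1000).astype(np.float32)); return np.round(c,1),np.round(s,1),round(a,1)
E
python3 - <<'E'
from h import *
S,T=cam("scene"),cam("side")
rough=dict(heatsink=((263,139),(302,317)),driver=((212,165),(372,290)),box=((295,184),(268,252)),barrel=((239,201),(335,229)),spool=((252,177),(319,268)),n_heat=((415,310),(203,149)),n_drv=((366,348),(248,137)),n_box=((314,288),(274,168)),n_bar=((367,257),(221,181)))
for k,(a,b) in rough.items():
    p,e=tri(S,a,T,b); print(k,p.round(3),round(e,4))
def floor(n,c,seeds,z):
    im=cv2.imread(f"pics/{n}0.png"); hsv=cv2.cvtColor(im,cv2.COLOR_BGR2HSV)
    m=((hsv[...,1]<45)&(hsv[...,2]>150)).astype(np.uint8)
    _,L,st,ce=cv2.connectedComponentsWithStats(m,connectivity=4)
    for k in seeds:
        u,v=rough[k][0 if n=="scene" else 1]; l=L[v,u]
        C=max(cv2.findContours((L==l).astype(np.uint8),0,1)[0],key=cv2.contourArea)
        print(n,k,ce[l].round(1),rect(plane(c,C[:,0],z)))
for z in (.02,):
    floor("scene",S,["n_heat","n_drv","n_box","n_bar"],z); floor("side",T,["n_heat","n_drv","n_box","n_bar"],z)
im=cv2.imread("pics/side0.png")[200:400,220:440]; cv2.imwrite("pics/c1.png",cv2.resize(im,(792,720))[:600])
cv2.imwrite("pics/w0.png",r.camera("wrist")[:,:,::-1])
E
```

```text
heatsink [ 0.43  -0.294  0.041] 0.0024
driver [ 0.582 -0.298  0.029] 0.0028
box [ 0.444 -0.123  0.033] 0.0008
barrel [ 0.591 -0.143  0.051] 0.0037
spool [ 0.518 -0.205  0.029] 0.0013
n_heat [0.438 0.283 0.039] 0.0026
n_drv [0.569 0.284 0.036] 0.0058
n_box [0.575 0.126 0.034] 0.0055
n_bar [0.436 0.134 0.037] 0.0003
scene n_heat [414.3 310.9] (array([429.3, 281. ]), array([61.3, 62.9]), 54.7)
scene n_drv [365.1 348.8] (array([563.1, 280.6]), array([97.8, 41.1]), 89.1)
scene n_box [312.8 287.7] (array([568.9, 119.2]), array([55.3, 54.6]), 10.9)
scene n_bar [366.7 257.5] (array([428.2, 128.7]), array([37., 38.]), 38.8)
side n_heat [202.4 149.3] (array([442.2, 308.2]), array([61.7, 53.4]), 4.6)
side n_drv [246.7 136.9] (array([577.4, 308.4]), array([88.5, 41. ]), 89.0)
side n_box [272.6 167.1] (array([583. , 145.6]), array([53.7, 50.6]), 10.6)
side n_bar [221.1 180.6] (array([442. , 155.9]), array([27.7, 36.8]), 62.7)
```

View pics/w0.png

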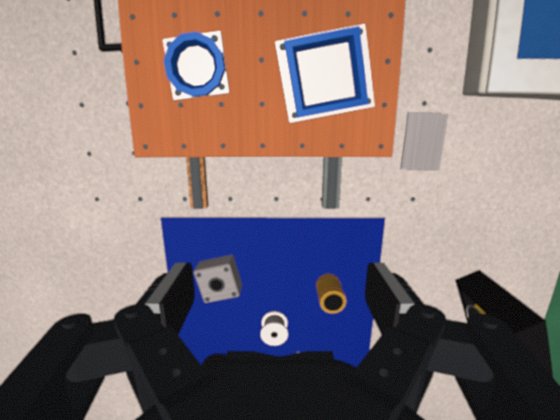

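The wrist picture shows the small round nest at (195,65), the square nest at (325,73), the box at (217,280), the barrel at (331,293) and the spool at (274,328). The camera looks ahead along +y. I'll measure from above the nests first, then above the mat.

```bash
python3 shift.py '[[0.1,-0.02,-0.08,0,0.085],[0.1,-0.02,-0.08,0,0.085],[0.1,-0.02,-0.08,0,0.085],[0.1,-0.02,-0.08,0,0.085],[0.1,-0.02,-0.08,0,0.085],[0.1,-0.02,-0.08,0,0.085]]'
python3 - <<'E'
from h import *
import pickle
c=cam("wrist"); cv2.imwrite("pics/wn.png",r.camera("wrist")[:,:,::-1]); pickle.dump(c,open("wn.pkl","wb")); print(-c[2].T@c[3])
E
python3 shift.py '[[-0.4,-0.0,-0.02,0,0.085],[-0.4,-0.0,-0.02,0,0.085],[-0.4,-0.0,-0.02,0,0.085],[-0.4,-0.0,-0.02,0,0.085],[-0.4,-0.0,-0.02,0,0.085],[-0.4,-0.0,-0.02,0,0.085],[-0.4,-0.0,-0.02,0,0.085],[-0.4,0,-0.02,0,0.085]]'
python3 shift.py '[[-0.08,-0.0,0,0,0.085],[-0.08,-0.0,0,0,0.085],[-0.08,-0.0,0,0,0.085],[-0.08,0,0,0,0.085]]'
python3 - <<'E'
from h import *
import pickle
c=cam("wrist"); cv2.imwrite("pics/wm.png",r.camera("wrist")[:,:,::-1]); pickle.dump(c,open("wm.pkl","wb")); print(-c[2].T@c[3])
a=cv2.imread("pics/wn.png");b=cv2.imread("pics/wm.png")
cv2.imwrite("pics/both.png",cv2.resize(np.hstack([a[:,:],b[:,:]]),(800,300)))
E
```

```text
time_s: 0.65
tool_pos: [0.5048, 0.0997, 0.3104]
orientation: [[-0.0, 1.0, -0.001], [1.0, 0.0, -0.0], [-0.0, -0.001, -1.0]]
wrist_force: [-0.2, -0.5, -0.4]
width: 0.0848
grasp_force: 0.0
[0.50585161 0.17331815 0.452574  ]
time_s: 1.37
tool_pos: [0.5038, -0.2362, 0.3266]
orientation: [[0.002, 1.0, -0.002], [1.0, -0.002, 0.001], [0.001, -0.002, -1.0]]
wrist_force: [2.0, 0.7, 0.4]
width: 0.0849
grasp_force: 0.0
time_s: 1.7
tool_pos: [0.5037, -0.3155, 0.3255]
orientation: [[0.004, 1.0, -0.003], [1.0, -0.004, 0.003], [0.003, -0.003, -1.0]]
wrist_force: [0.3, 0.0, 0.2]
width: 0.0855
grasp_force: 0.0
[ 0.50532296 -0.24234639  0.46795368]
```

View pics/both.png

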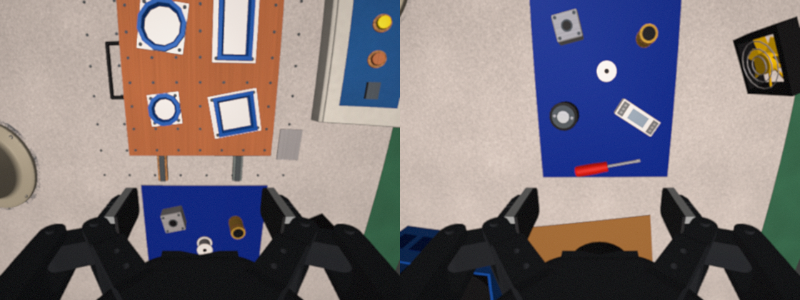

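Left (nests): large round at about (162,25), oblong (234,30), small round (164,109) and square (234,115). Right (mat): box (168,25), barrel (247,35), spool (206,71), heatsink (164,115), driver (238,117, turned) and screwdriver (210,165), all at 0.714 scale.

Run:
```python
from h import *
import pickle
S=cam("scene"); N=pickle.load(open("wn.pkl","rb")); M=pickle.load(open("wm.pkl","rb"))
def blob(m,uv):
    _,L,st,ce=cv2.connectedComponentsWithStats(m.astype(np.uint8),connectivity=4); l=L[int(uv[1]),int(uv[0])]
    C=max(cv2.findContours((L==l).astype(np.uint8),0,1)[0],key=cv2.contourArea)[:,0]; return ce[l],C
a=cv2.imread("pics/wn.png"); h=cv2.cvtColor(a,cv2.COLOR_BGR2HSV)
sc=cv2.cvtColor(cv2.imread("pics/scene0.png"),cv2.COLOR_BGR2HSV)
w=lambda h:(h[...,1]<45)&(h[...,2]>150)
for k,uv,uvs in(("heat",(227,35),(415,310)),("drv",(328,42),(366,348)),("bar",(230,153),(367,257)),("box",(328,161),(314,288))):
    c,C=blob(w(h),uv); cs,Cs=blob(w(sc),uvs); p,e=tri(N,c,S,cs)
    # silhouette: fill-in blue + white vs plate
    P=plane(N,C,.034); print(k,c.round(1),"tri",p.round(4),round(e,4),rect(P),"hull scene",rect(plane(S,Cs,.034)))
b=cv2.imread("pics/wm.png"); h=cv2.cvtColor(b,cv2.COLOR_BGR2HSV); g=cv2.cvtColor(b,cv2.COLOR_BGR2GRAY)
blue=(h[...,0]>105)&(h[...,0]<130)&(h[...,1]>170)
for k,uv,H in(("box",(235,35),.032),("barrel",(346,52),.046),("spool",(288,100),.028),("heat",(230,162),.04),("driver",(333,163),.03)):
    c,C=blob(~blue,uv); print(k,c.round(1),len(C),"top",rect(plane(M,C,.003+H)),"bot",rect(plane(M,C,.003)), "cen@mid",(plane(M,[c],.003+H/2)[0]*1000).round(1))
out=np.hstack([cv2.resize(b[0:110,190:290],(400,440),interpolation=2),cv2.resize(b[115:215,190:290],(400,440))]);cv2.imwrite("pics/z1.png",out)
```

```text
heat [226.6  35.6] tri [0.4386 0.2838 0.0372] 0.0004 (array([437.9, 284.2]), array([63.1, 63.3]), 88.9) hull scene (array([436.4, 283.2]), array([60.2, 61.8]), 54.7)
drv [329.4  37.5] tri [0.5692 0.2834 0.0339] 0.003 (array([570.1, 281.1]), array([91.4, 41.5]), 89.2) hull scene (array([567.9, 282.8]), array([96.1, 40.4]), 89.1)
bar [230.4 152.8] tri [0.438  0.1354 0.0391] 0.0003 (array([437.3, 134.3]), array([39.1, 38.1]), 88.2) hull scene (array([435.4, 133.6]), array([36.3, 37.4]), 38.8)
box [328.8 159. ] tri [0.5752 0.1265 0.0377] 0.0005 (array([575.8, 125.7]), array([55.8, 55.6]), 10.6) hull scene (array([573.6, 124.2]), array([54.3, 53.7]), 10.9)
box [234.   37.4] 153 top (array([ 444.7, -128.7]), array([53. , 57.7]), 13.3) bot (array([ 440.2, -120.3]), array([56.9, 62. ]), 13.3) cen@mid [ 442.7 -123.8   19. ]
barrel [345.3  49.3] 95 top (array([ 590.5, -147. ]), array([46.3, 37.1]), 49.1) bot (array([ 599.9, -136.5]), array([51.4, 41.2]), 49.1) cen@mid [ 595.4 -141.2   26. ]
spool [288.8  99.2] 88 top (array([ 518.4, -207.1]), array([42.7, 42. ]), 89.8) bot (array([ 519.2, -204.8]), array([45.4, 44.7]), 89.8) cen@mid [ 518.5 -206.    17. ]
heat [229.2 162. ] 114 top (array([ 432. , -293.4]), array([57.5, 57.8]), 88.2) bot (array([ 425.1, -298.2]), array([62.9, 63.3]), 88.2) cen@mid [ 429.  -295.2   23. ]
driver [331.4 164.1] 149 top (array([ 581.8, -298.7]), array([40. , 98.6]), 57.6) bot (array([ 587. , -302.6]), array([ 42.8, 105.4]), 57.6) cen@mid [ 583.6 -299.7   18. ]
```

View pics/z1.png

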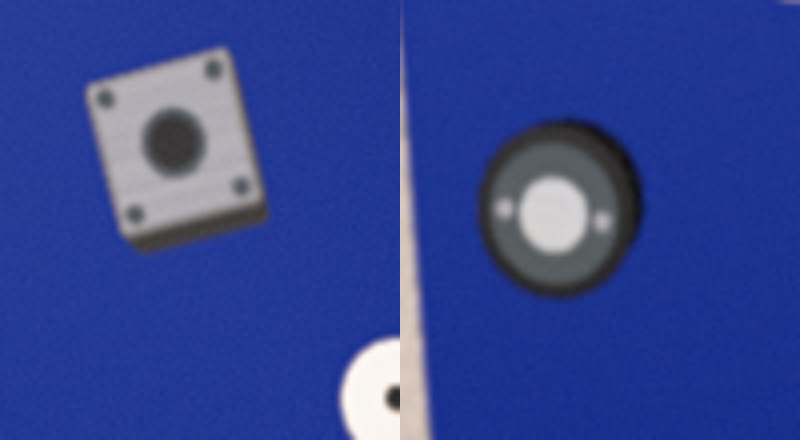

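The crop shows the box's top face, knock-out at crop (174,142), and the heatsink's bright disc at crop (555,215). I'll measure the top features.

Run:
```python
from h import *
import pickle
M=pickle.load(open("wm.pkl","rb"));b=cv2.imread("pics/wm.png");h=cv2.cvtColor(b,cv2.COLOR_BGR2HSV).astype(int)
S=cam("scene");T=cam("side")
def blob(m,uv):
    _,L,st,ce=cv2.connectedComponentsWithStats(m.astype(np.uint8),connectivity=4); l=L[int(uv[1]),int(uv[0])]
    C=max(cv2.findContours((L==l).astype(np.uint8),0,1)[0],key=cv2.contourArea)[:,0]; return st[l],ce[l],C
for k,m,uv,z in(("box",(h[...,1]<60)&(h[...,2]>115),(222,45),.035),("heat",(h[...,2]>150)&(h[...,1]<80),(229,163),.043),("barrel",h[...,2]<70,(347,49),.049),("driver",(h[...,1]<60)&(h[...,2]>170),(318,150),.033),("nothing",h[...,2]<60,(234,36),.035)):
    st,c,C=blob(m,uv); print(k,st,rect(plane(M,C,z)))
sd=b[0:215,190:400];cv2.imwrite("pics/z2.png",cv2.resize(b[10:210,290:390],(300,600)))
```

```text
box [ 212   12   44   47 1249] (array([ 444. , -125.7]), array([49.8, 48.6]), 13.0)
heat [220 155  17  17 235] (array([ 430.6, -294.4]), array([23.2, 23.1]), 87.5)
barrel [340  38  17  18 235] (array([ 594.2, -143. ]), array([20.9, 20.5]), 0.7)
driver [     0      0    560    420 120667] (array([ 501.9, -474.5]), array([ 762.4, 1255.5]), 89.8)
nothing [229  30   9   9  44] (array([ 443.7, -123.9]), array([ 9.9, 10.7]), 88.1)
```

View pics/z2.png

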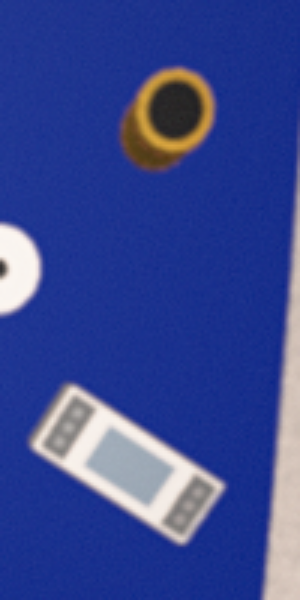

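The barrel's mouth is at crop (177,108) and the driver's window centre at (129,466). Together they put the driver at about (583,-300) with its long axis at -32°. All measurements agree across views. Next a helper to work out distances, starting with the heat sink.

```bash
cat > d.py <<'E'
import sys,numpy as np
from workcell import r
x,y,z,phi=map(float,sys.argv[1:5]); s=r.get_state(); R=s['orientation']
d=R.T@(np.array([x,y,z])-s['tool_pos']); cur=np.degrees(np.arctan2(R[1,1],R[0,1]))
t=(cur-phi+90)%180-90
print("d",d.round(4),"turn",round(np.radians(t),3),"rows>=",np.ceil(max(np.linalg.norm(d)/.0417,abs(np.radians(t))/.125)))
E
python3 d.py .4306 -.2944 .1 0
```

```text
d [ 0.0189 -0.0732  0.2266] turn -0.002 rows>= 6.0
```

```bash
python3 shift.py '[[0.019,-0.073,0.226,0,0.085],[0.019,-0.073,0.226,0,0.085],[0.019,-0.073,0.226,0,0.085],[0.019,-0.073,0.226,0,0.085],[0.019,-0.073,0.226,0,0.085],[0.019,-0.073,0.226,0,0.085],[0.019,-0.073,0.226,0,0.085],[0.019,-0.073,0.226,0,0.085]]' 40; python3 d.py .4306 -.2944 .013 0
```

```text
time_s: 2.42
tool_pos: [0.432, -0.2932, 0.1022]
orientation: [[-0.0, 1.0, -0.001], [1.0, 0.0, 0.001], [0.001, -0.001, -1.0]]
wrist_force: [0.3, 0.0, 1.2]
width: 0.085
grasp_force: 0.0
d [-0.0013 -0.0013  0.0892] turn 0.0 rows>= 3.0
```

```bash
python3 shift.py '[[-0.001,-0.001,0.03,0,0.085],[-0.001,-0.001,0.06,0,0.085],[-0.001,-0.001,0.088,0,0.085],[-0.001,-0.001,0.088,0,0.085],[-0.001,-0.001,0.088,0,0.085]]'; python3 shift.py '[[0,0,0,0,0.05],[0,0,0,0,0.05],[0,0,0,0,0.05],[0,0,0,0,0.05],[0,0,0,0,0.05],[0,0,0,0,0.05],[0,0,0,0,0.05],[0,0,0,0,0.05]]' 40
```

```text
time_s: 2.83
tool_pos: [0.4321, -0.2955, 0.0155]
orientation: [[-0.001, 1.0, 0.001], [1.0, 0.001, -0.001], [-0.001, 0.001, -1.0]]
wrist_force: [0.5, -0.4, 1.1]
width: 0.0847
grasp_force: 0.0
time_s: 3.5
tool_pos: [0.432, -0.2958, 0.0163]
orientation: [[-0.0, 1.0, 0.003], [1.0, 0.0, -0.003], [-0.003, 0.003, -1.0]]
wrist_force: [-1.5, 2.1, 9.6]
width: 0.0571
grasp_force: 40.9
```

```bash
python3 shift.py '[[0,0,-0.02,0,0.05],[0,0,-0.06,0,0.05],[0,0,-0.1,0,0.05],[0,0,-0.12,0,0.05],[0,0,-0.12,0,0.05]]'; python3 d.py .438 .284 .13 0
```

```text
time_s: 3.92
tool_pos: [0.4327, -0.2966, 0.1398]
orientation: [[-0.0, 1.0, 0.007], [1.0, 0.0, -0.008], [-0.008, 0.007, -1.0]]
wrist_force: [-0.5, 0.2, -0.6]
width: 0.0571
grasp_force: 44.4
d [0.5806 0.0053 0.0054] turn 0.0 rows>= 14.0
```

```bash
python3 shift.py '[[0.04,0.005,0,0,0.05],[0.08,0.005,0,0,0.05],[0.12,0.005,0,0,0.05],[0.16,0.005,0,0,0.05],[0.2,0.005,0,0,0.05],[0.24,0.005,0,0,0.05],[0.28,0.005,0,0,0.05],[0.32,0.005,0,0,0.05]]'; python3 shift.py '[[0.04,0,0,0,0.05],[0.08,0,0,0,0.05],[0.12,0,0,0,0.05],[0.16,0,0,0,0.05],[0.2,0,0,0,0.05],[0.24,0,0,0,0.05],[0.26,0,0,0,0.05],[0.26,0,0,0,0.05]]';  python3 d.py .438 .284 .065 0
```

```text
time_s: 4.58
tool_pos: [0.4352, 0.027, 0.1337]
orientation: [[0.0, 1.0, -0.0], [1.0, -0.0, 0.0], [0.0, -0.0, -1.0]]
wrist_force: [1.3, -0.2, -2.1]
width: 0.0563
grasp_force: 44.4
time_s: 5.25
tool_pos: [0.435, 0.2885, 0.1333]
orientation: [[-0.004, 1.0, -0.0], [1.0, 0.004, 0.001], [0.001, -0.0, -1.0]]
wrist_force: [-0.3, 0.3, -1.6]
width: 0.0565
grasp_force: 44.4
d [-0.0045  0.003   0.0683] turn 0.004 rows>= 2.0
```

```bash
python3 shift.py '[[-0.004,0.003,0.03,0,0.05],[-0.004,0.003,0.055,0,0.05],[-0.004,0.003,0.068,0,0.05],[-0.004,0.003,0.068,0,0.05],[-0.004,0.003,0.068,0,0.05]]';  python3 d.py .438 .284 .051 0
python3 - <<'E'
from h import *
a=r.camera("scene")[:,:,::-1][250:370,350:480]; b=r.camera("side")[:,:,::-1][100:220,140:270]
cv2.imwrite("pics/p1.png",cv2.resize(np.hstack([a,b]),None,fx=3,fy=3))
E
```

```text
time_s: 5.67
tool_pos: [0.4388, 0.2806, 0.0658]
orientation: [[0.0, 1.0, -0.001], [1.0, -0.0, -0.0], [-0.0, -0.001, -1.0]]
wrist_force: [-0.0, -0.4, -1.4]
width: 0.0566
grasp_force: 44.4
d [ 0.0034 -0.0008  0.0148] turn -0.0 rows>= 1.0
```

View pics/p1.png

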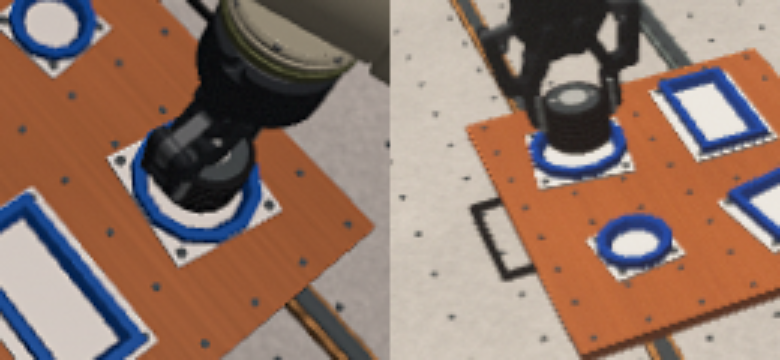

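The heat sink hangs upright just above the large round pocket and is about centred (scene crop (200,175), side crop (577,130)). Lowering it.

```bash
python3 shift.py '[[0.003,0,0.006,0,0.05],[0.003,0,0.01,0,0.05],[0.003,0,0.012,0,0.05],[0.003,0,0.012,0,0.05]]'; python3 shift.py '[[0,0,0.002,0,0.05],[0,0,0.002,0,0.05]]'
```

```text
time_s: 6.1
tool_pos: [0.4387, 0.284, 0.0535]
orientation: [[-0.0, 1.0, -0.001], [1.0, 0.0, -0.0], [-0.0, -0.001, -1.0]]
wrist_force: [-0.4, -0.4, -2.3]
width: 0.0567
grasp_force: 44.4
time_s: 6.27
tool_pos: [0.4389, 0.284, 0.0518]
orientation: [[-0.0, 1.0, -0.0], [1.0, 0.0, -0.0], [-0.0, -0.0, -1.0]]
wrist_force: [-0.3, 0.4, -1.2]
width: 0.0567
grasp_force: 44.4
```

```bash
python3 shift.py '[[0,0,0.0015,0,0.05],[0,0,0.0015,0,0.05]]';python3 shift.py '[[0,0,0.0015,0,0.05],[0,0,0.0015,0,0.05]]'
```

```text
time_s: 6.43
tool_pos: [0.4389, 0.284, 0.0503]
orientation: [[0.0, 1.0, -0.0], [1.0, -0.0, -0.0], [-0.0, -0.0, -1.0]]
wrist_force: [0.2, -0.2, -1.7]
width: 0.0566
grasp_force: 44.4
time_s: 6.6
tool_pos: [0.4391, 0.2842, 0.0495]
orientation: [[-0.0, 1.0, 0.0], [1.0, 0.0, 0.0], [0.0, 0.0, -1.0]]
wrist_force: [-2.5, -0.0, 2.5]
width: 0.057
grasp_force: 44.7
```

Contact is felt at TCP z 0.0495, so the pocket floor is at about 0.036 as expected. Releasing.

```bash
python3 shift.py '[[0,0,0,0,0.062],[0,0,0,0,0.066],[0,0,0,0,0.085],[0,0,0,0,0.085],[0,0,0,0,0.085],[0,0,0,0,0.085]]';python3 shift.py '[[0,0,-0.02,0,0.085],[0,0,-0.06,0,0.085],[0,0,-0.1,0,0.085],[0,0,-0.13,0,0.085],[0,0,-0.13,0,0.085]]'; python3 d.py .5835 -.2998 .12 57.6
python3 - <<'E'
from h import *
a=r.camera("scene")[:,:,::-1][250:370,350:480]; b=r.camera("side")[:,:,::-1][100:220,140:270]
cv2.imwrite("pics/p2.png",cv2.resize(np.hstack([a,b]),None,fx=3,fy=3))
E
```

```text
time_s: 7.1
tool_pos: [0.439, 0.2841, 0.0489]
orientation: [[0.0, 1.0, -0.0], [1.0, -0.0, -0.0], [-0.0, -0.0, -1.0]]
wrist_force: [-0.7, 0.6, -0.1]
width: 0.0849
grasp_force: 0.0
time_s: 7.52
tool_pos: [0.4413, 0.285, 0.1851]
orientation: [[-0.0, 1.0, 0.01], [1.0, 0.0, 0.004], [0.004, 0.01, -1.0]]
wrist_force: [0.1, -0.3, 0.7]
width: 0.0851
grasp_force: 0.0
d [-0.5851  0.1414  0.0643] turn -1.005 rows>= 15.0
```

View pics/p2.png

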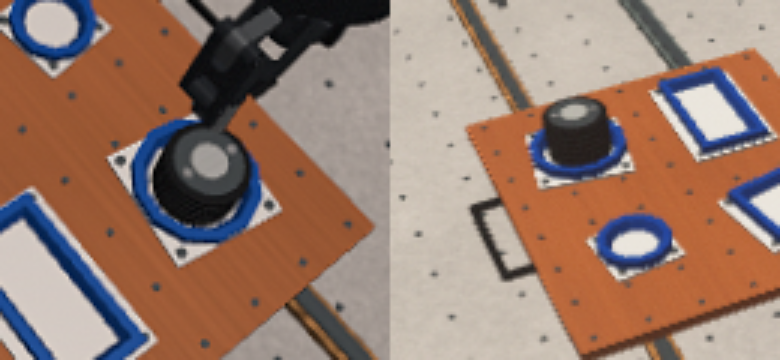

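The heat sink sits in its pocket at side crop (577,130) and is upright. Next the driver.

```bash
python3 shift.py '[[-0.04,0.01,0,0,0.058],[-0.08,0.02,0,0,0.058],[-0.12,0.03,0,0,0.058],[-0.16,0.04,0,0,0.058],[-0.2,0.05,0,0,0.058],[-0.24,0.06,0,0,0.058],[-0.28,0.07,0,0,0.058],[-0.32,0.08,0,0,0.058]]'; python3 d.py .5835 -.2998 .12 57.6
```

```text
time_s: 8.28
tool_pos: [0.5184, -0.0379, 0.1773]
orientation: [[0.0, 1.0, -0.003], [1.0, -0.0, 0.001], [0.001, -0.003, -1.0]]
wrist_force: [0.6, 0.6, 0.6]
width: 0.0582
grasp_force: 0.0
d [-0.262   0.0653  0.0568] turn -1.005 rows>= 9.0
```

```bash
python3 shift.py '[[-0.035,0.01,0.01,-0.12,0.058],[-0.07,0.02,0.02,-0.24,0.058],[-0.11,0.03,0.03,-0.37,0.058],[-0.15,0.04,0.04,-0.5,0.058],[-0.19,0.05,0.05,-0.62,0.058],[-0.23,0.06,0.06,-0.75,0.058],[-0.26,0.06,0.06,-0.87,0.058],[-0.26,0.06,0.06,-1.0,0.058]]'; python3 d.py .5835 -.2998 .06 57.6
```

```text
time_s: 8.95
tool_pos: [0.5774, -0.3012, 0.1152]
orientation: [[-0.837, 0.548, -0.003], [0.548, 0.837, 0.001], [0.004, -0.001, -1.0]]
wrist_force: [-0.1, 0.1, 0.6]
width: 0.0578
grasp_force: 0.0
d [-0.0045  0.0046  0.0552] turn -0.014 rows>= 2.0
```

```bash
python3 shift.py '[[-0.0045,0.0045,0.03,-0.014,0.058],[-0.0045,0.0045,0.055,-0.014,0.058],[-0.0045,0.0045,0.055,-0.014,0.058],[-0.0045,0.0045,0.055,-0.014,0.058]]'; python3 d.py .5835 -.2998 .0145 57.6
python3 - <<'E'
from h import *
a=r.camera("scene")[:,:,::-1][110:230,150:280]; b=r.camera("side")[:,:,::-1][230:350,290:420]
cv2.imwrite("pics/p3.png",cv2.resize(np.hstack([a,b]),None,fx=3,fy=3))
E
```

```text
time_s: 9.28
tool_pos: [0.5842, -0.2939, 0.0619]
orientation: [[-0.844, 0.537, -0.004], [0.537, 0.844, 0.003], [0.005, 0.0, -1.0]]
wrist_force: [-0.2, -0.1, 0.6]
width: 0.0581
grasp_force: 0.0
d [-0.0028 -0.0054  0.0473] turn -0.001 rows>= 2.0
```

View pics/p3.png

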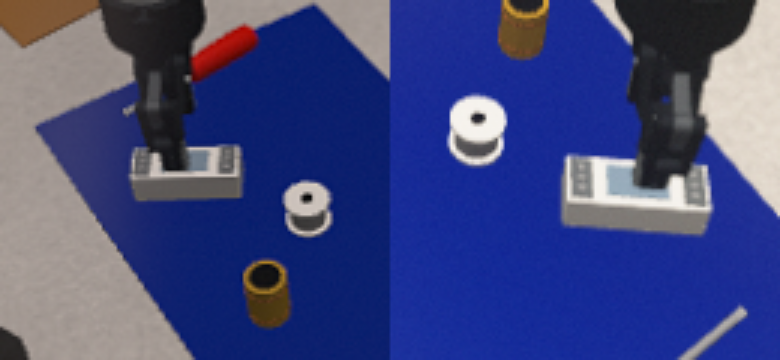

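The gripper straddles the driver with its near finger over the window; the screwdriver is clear of it. Correcting the position, then descending.

```bash
python3 shift.py '[[-0.001,-0.002,0.012,0,0.058],[-0.001,-0.002,0.012,0,0.058],[-0.001,-0.002,0.012,0,0.058],[-0.001,-0.002,0.012,0,0.058]]'; python3 d.py .5835 -.2998 .0145 57.6
```

```text
time_s: 9.72
tool_pos: [0.5851, -0.297, 0.0523]
orientation: [[-0.844, 0.537, 0.0], [0.537, 0.844, -0.0], [-0.0, -0.0, -1.0]]
wrist_force: [0.5, 0.0, -0.8]
width: 0.0575
grasp_force: 0.0
d [-0.0002 -0.0032  0.0378] turn -0.001 rows>= 1.0
```

```bash
python3 shift.py '[[0,-0.003,0.01,0,0.058],[0,-0.003,0.025,0,0.058],[0,-0.003,0.0365,0,0.058],[0,-0.003,0.0365,0,0.058],[0,-0.003,0.0365,0,0.058]]'; python3 shift.py '[[0,0,0,0,0.03],[0,0,0,0,0.03],[0,0,0,0,0.03],[0,0,0,0,0.03],[0,0,0,0,0.03],[0,0,0,0,0.03]]' 40
```

```text
time_s: 10.13
tool_pos: [0.5831, -0.2992, 0.0147]
orientation: [[-0.844, 0.537, -0.001], [0.537, 0.844, 0.001], [0.001, 0.0, -1.0]]
wrist_force: [0.3, 0.2, 0.9]
width: 0.0583
grasp_force: 0.0
time_s: 10.63
tool_pos: [0.5839, -0.2997, 0.0165]
orientation: [[-0.844, 0.537, 0.001], [0.537, 0.844, -0.001], [-0.002, -0.0, -1.0]]
wrist_force: [-0.2, 0.5, 5.8]
width: 0.0349
grasp_force: 42.2
```

```bash
python3 shift.py '[[0,0,-0.02,0,0.03],[0,0,-0.06,0,0.03],[0,0,-0.1,0,0.03],[0,0,-0.13,0,0.03],[0,0,-0.13,0,0.03]]'; python3 shift.py '[[0,0,0,0.12,0.03],[0,0,0,0.25,0.03],[0,0,0,0.37,0.03],[0,0,0,0.5,0.03],[0,0,0,0.62,0.03],[0,0,0,0.75,0.03],[0,0,0,0.87,0.03],[0,0,0,1.0,0.03]]'; python3 d.py .569 .283 .13 -0.9
```

```text
time_s: 11.05
tool_pos: [0.5854, -0.3008, 0.1527]
orientation: [[-0.844, 0.537, 0.009], [0.537, 0.844, -0.007], [-0.011, -0.001, -1.0]]
wrist_force: [0.3, -0.6, -1.2]
width: 0.0349
grasp_force: 41.5
time_s: 11.72
tool_pos: [0.5831, -0.2992, 0.1445]
orientation: [[-0.003, 1.0, -0.001], [1.0, 0.003, 0.001], [0.001, -0.001, -1.0]]
wrist_force: [-0.4, -0.2, -2.1]
width: 0.0349
grasp_force: 41.4
d [ 0.5822 -0.0124  0.015 ] turn 0.019 rows>= 14.0
```

```bash
python3 shift.py '[[0.04,0,0,0,0.03],[0.08,0,0,0,0.03],[0.12,0,0,0,0.03],[0.16,0,0,0,0.03],[0.2,0,0,0,0.03],[0.24,0,0,0,0.03],[0.28,0,0,0.01,0.03],[0.32,-0.01,0,0.018,0.03]]'; python3 shift.py '[[0.04,0,0,0,0.03],[0.08,0,0,0,0.03],[0.12,0,0,0,0.03],[0.16,0,0,0,0.03],[0.2,0,0,0,0.03],[0.24,0,0,0,0.03],[0.26,0,0,0,0.03],[0.26,0,0,0,0.03]]';  python3 d.py .569 .283 .065 -0.9
```

```text
time_s: 12.38
tool_pos: [0.5705, 0.0224, 0.1447]
orientation: [[0.01, 1.0, -0.0], [1.0, -0.01, 0.0], [0.0, -0.0, -1.0]]
wrist_force: [0.6, 1.1, -1.7]
width: 0.0351
grasp_force: 41.4
time_s: 13.05
tool_pos: [0.5715, 0.2847, 0.1442]
orientation: [[0.004, 1.0, -0.001], [1.0, -0.004, 0.001], [0.001, -0.001, -1.0]]
wrist_force: [-0.2, 0.9, -0.7]
width: 0.0351
grasp_force: 41.4
d [-0.0017 -0.0024  0.0792] turn 0.011 rows>= 2.0
```

```bash
python3 shift.py '[[0,-0.002,0.03,0,0.03],[0,-0.002,0.06,0,0.03],[0,-0.002,0.079,0,0.03],[0,-0.002,0.079,0,0.03],[0,-0.002,0.079,0,0.03],[0,-0.002,0.079,0,0.03]]';  python3 d.py .569 .283 .0495 -0.9
python3 - <<'E'
from h import *
a=r.camera("scene")[:,:,::-1][290:410,300:430]; b=r.camera("side")[:,:,::-1][80:200,190:320]
cv2.imwrite("pics/p4.png",cv2.resize(np.hstack([a,b]),None,fx=3,fy=3))
E
```

```text
time_s: 13.55
tool_pos: [0.5716, 0.2804, 0.0679]
orientation: [[0.009, 1.0, 0.002], [1.0, -0.009, 0.001], [0.001, 0.002, -1.0]]
wrist_force: [0.5, -0.3, -0.7]
width: 0.035
grasp_force: 41.3
d [ 0.0026 -0.0027  0.0184] turn 0.006 rows>= 1.0
```

View pics/p4.png

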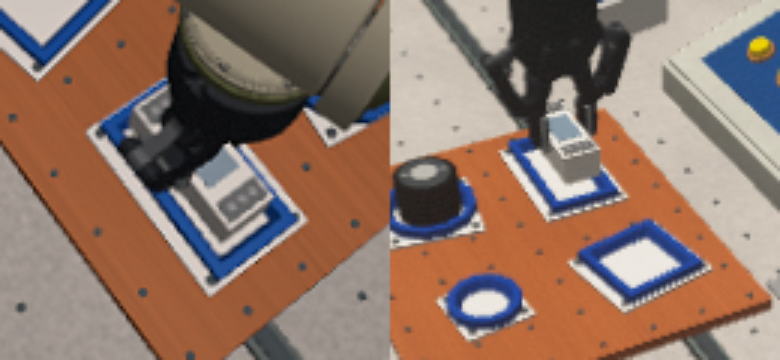

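The case hangs lengthwise over its oblong pocket, aligned with it (scene crop (205,180), side crop (572,150)). Lowering with a 2 mm correction.

```bash
python3 shift.py '[[0.002,-0.002,0.005,0.006,0.03],[0.002,-0.002,0.01,0.006,0.03],[0.002,-0.002,0.015,0.006,0.03],[0.002,-0.002,0.015,0.006,0.03]]'; python3 shift.py '[[0,0,0.002,0,0.03],[0,0,0.002,0,0.03]]'; python3 d.py .569 .283 .0495 -0.9
```

```text
time_s: 13.98
tool_pos: [0.5682, 0.2824, 0.0501]
orientation: [[0.015, 1.0, -0.002], [1.0, -0.015, -0.001], [-0.001, -0.002, -1.0]]
wrist_force: [-1.1, -0.3, -1.8]
width: 0.0352
grasp_force: 41.4
time_s: 14.15
tool_pos: [0.569, 0.2826, 0.0496]
orientation: [[0.015, 1.0, 0.0], [1.0, -0.015, 0.0], [0.0, 0.0, -1.0]]
wrist_force: [0.1, 0.7, -0.8]
width: 0.035
grasp_force: 41.5
d [0.0004 0.     0.0001] turn 0.001 rows>= 1.0
```

```bash
python3 shift.py '[[0,0,0.0015,0,0.03],[0,0,0.0015,0,0.03]]'; python3 shift.py '[[0,0,0.001,0,0.03],[0,0,0.001,0,0.03]]'
```

```text
time_s: 14.32
tool_pos: [0.5691, 0.2826, 0.0494]
orientation: [[0.015, 1.0, 0.001], [1.0, -0.015, 0.0], [0.0, 0.001, -1.0]]
wrist_force: [-4.2, -1.5, 9.6]
width: 0.0351
grasp_force: 42.8
time_s: 14.48
tool_pos: [0.5691, 0.2826, 0.0494]
orientation: [[0.015, 1.0, 0.001], [1.0, -0.015, 0.0], [0.0, 0.001, -1.0]]
wrist_force: [-8.3, -3.5, 17.3]
width: 0.0351
grasp_force: 43.6
```

```bash
python3 shift.py '[[0,0,0,0,0.04],[0,0,0,0,0.044],[0,0,0,0,0.065],[0,0,0,0,0.065],[0,0,0,0,0.065]]';python3 shift.py '[[0,0,-0.02,0,0.065],[0,0,-0.06,0,0.065],[0,0,-0.1,0,0.065],[0,0,-0.13,0,0.07],[0,0,-0.13,0,0.07]]'; python3 d.py .4439 -.1245 .12 13
python3 - <<'E'
from h import *
a=r.camera("scene")[:,:,::-1][290:410,300:430]; b=r.camera("side")[:,:,::-1][80:200,190:320]
cv2.imwrite("pics/p5.png",cv2.resize(np.hstack([a,b]),None,fx=3,fy=3))
E
```

```text
time_s: 14.9
tool_pos: [0.5689, 0.2825, 0.0467]
orientation: [[0.015, 1.0, -0.0], [1.0, -0.015, -0.0], [-0.0, -0.0, -1.0]]
wrist_force: [0.4, -0.4, -0.8]
width: 0.065
grasp_force: 0.0
time_s: 15.32
tool_pos: [0.5712, 0.2833, 0.1841]
orientation: [[0.015, 1.0, 0.011], [1.0, -0.015, 0.003], [0.003, 0.011, -1.0]]
wrist_force: [1.1, 0.4, -0.1]
width: 0.0704
grasp_force: 0.0
d [-0.4098 -0.1219  0.0614] turn -0.242 rows>= 11.0
```

View pics/p5.png

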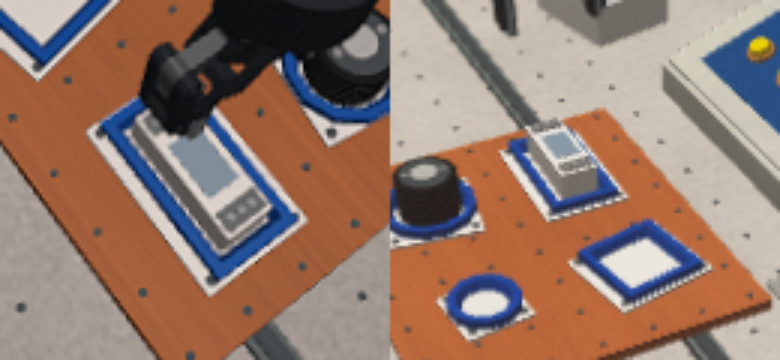

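The driver is seated inside its wall (scene crop (205,185)) and lies flat. Next the box.

```bash
python3 shift.py '[[-0.04,-0.01,0,0,0.075],[-0.08,-0.02,0,0,0.075],[-0.12,-0.03,0,0,0.075],[-0.16,-0.04,0,0,0.075],[-0.2,-0.05,0,0,0.075],[-0.24,-0.06,0,0,0.075],[-0.28,-0.07,0,0,0.075],[-0.3,-0.08,0,0,0.075]]' >/dev/null; python3 d.py .4439 -.1245 .1 13
```

```text
d [-0.1057 -0.037   0.0756] turn -0.244 rows>= 4.0
```

```bash
python3 shift.py '[[-0.03,-0.01,0.02,-0.12,0.075],[-0.06,-0.02,0.04,-0.242,0.075],[-0.09,-0.03,0.06,-0.242,0.075],[-0.105,-0.037,0.075,-0.242,0.075],[-0.105,-0.037,0.075,-0.242,0.075],[-0.105,-0.037,0.075,-0.242,0.075]]'; python3 d.py .4439 -.1245 .05 13
```

```text
time_s: 16.58
tool_pos: [0.4449, -0.1206, 0.1007]
orientation: [[-0.223, 0.975, -0.003], [0.975, 0.223, 0.002], [0.003, -0.002, -1.0]]
wrist_force: [0.1, 0.8, -0.2]
width: 0.0749
grasp_force: 0.0
d [-0.0037 -0.0017  0.0507] turn -0.002 rows>= 2.0
```

```bash
python3 shift.py '[[-0.003,-0.001,0.025,0,0.075],[-0.003,-0.001,0.05,0,0.075],[-0.003,-0.001,0.05,0,0.075],[-0.003,-0.001,0.05,0,0.075]]' >/dev/null; python3 d.py .4439 -.1245 .0135 13
```

```text
d [-0.0013 -0.002   0.0385] turn 0.001 rows>= 1.0
```

```bash
python3 shift.py '[[-0.001,-0.001,0.015,0,0.075],[-0.001,-0.001,0.03,0,0.075],[-0.001,-0.001,0.0375,0,0.075],[-0.001,-0.001,0.0375,0,0.075],[-0.001,-0.001,0.0375,0,0.075]]'; python3 shift.py '[[0,0,0,0,0.04],[0,0,0,0,0.04],[0,0,0,0,0.04],[0,0,0,0,0.04],[0,0,0,0,0.04],[0,0,0,0,0.04]]' 40;  python3 shift.py '[[0,0,-0.02,0,0.04],[0,0,-0.06,0,0.04],[0,0,-0.1,0,0.04],[0,0,-0.13,0,0.04],[0,0,-0.13,0,0.04]]'; python3 d.py .575 .126 .14 10.8
```

```text
time_s: 17.33
tool_pos: [0.4454, -0.125, 0.0154]
orientation: [[-0.226, 0.974, 0.001], [0.974, 0.226, -0.001], [-0.001, 0.001, -1.0]]
wrist_force: [0.1, -0.5, 1.5]
width: 0.0753
grasp_force: 0.0
time_s: 17.83
tool_pos: [0.4452, -0.1252, 0.0155]
orientation: [[-0.225, 0.974, 0.001], [0.974, 0.225, -0.001], [-0.001, 0.001, -1.0]]
wrist_force: [-1.3, 0.7, 6.6]
width: 0.0491
grasp_force: 41.6
time_s: 18.25
tool_pos: [0.4471, -0.1262, 0.1504]
orientation: [[-0.225, 0.974, 0.009], [0.974, 0.225, -0.005], [-0.007, 0.008, -1.0]]
wrist_force: [-0.1, -1.6, -1.8]
width: 0.049
grasp_force: 43.2
d [0.217  0.1813 0.0102] turn 0.039 rows>= 7.0
```

Box gripped, TCP 12.5 mm above its underside, so it should seat at TCP z of about 0.0485.

```bash
python3 shift.py '[[0.03,0.025,0,0,0.04],[0.06,0.05,0,0,0.04],[0.09,0.075,0,0,0.04],[0.12,0.1,0,0,0.04],[0.15,0.125,0,0.02,0.04],[0.18,0.15,0,0.039,0.04],[0.21,0.175,0,0.039,0.04],[0.217,0.181,0,0.039,0.04]]' >/dev/null; python3 shift.py '[[0,0,0.02,0,0.04],[0,0,0.05,0,0.04],[0,0,0.075,0,0.04],[0,0,0.075,0,0.04],[0,0,0.075,0,0.04],[0,0,0.075,0,0.04]]';  python3 d.py .575 .126 .0485 10.8
python3 - <<'E'
from h import *
a=r.camera("scene")[:,:,::-1][230:350,250:380]; b=r.camera("side")[:,:,::-1][100:220,210:340]
cv2.imwrite("pics/p6.png",cv2.resize(np.hstack([a,b]),None,fx=3,fy=3))
E
```

```text
time_s: 19.42
tool_pos: [0.573, 0.127, 0.0709]
orientation: [[-0.187, 0.982, 0.002], [0.982, 0.187, 0.0], [-0.0, 0.002, -1.0]]
wrist_force: [-0.2, 0.9, -1.3]
width: 0.0491
grasp_force: 43.1
d [-0.0013  0.0017  0.0224] turn -0.001 rows>= 1.0
```

View pics/p6.png

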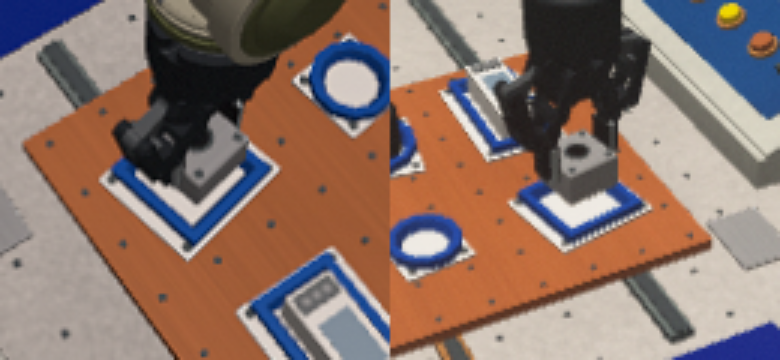

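The box hangs about 20 mm over the square pocket, square with it (scene crop (213,165), side crop (583,165)). Lowering.

```bash
python3 shift.py '[[-0.001,0.001,0.01,0,0.04],[-0.001,0.001,0.016,0,0.04],[-0.001,0.001,0.02,0,0.04],[-0.001,0.001,0.02,0,0.04]]';  python3 shift.py '[[0,0,0.002,0,0.04],[0,0,0.002,0,0.04]]'; python3 shift.py '[[0,0,0.0015,0,0.04],[0,0,0.0015,0,0.04]]'; python3 d.py .575 .126 .0485 10.8
```

```text
time_s: 19.85
tool_pos: [0.5732, 0.1263, 0.0488]
orientation: [[-0.187, 0.982, -0.001], [0.982, 0.187, -0.0], [0.0, -0.001, -1.0]]
wrist_force: [0.1, 0.5, -1.8]
width: 0.0488
grasp_force: 43.3
time_s: 20.02
tool_pos: [0.5735, 0.1264, 0.0484]
orientation: [[-0.187, 0.982, -0.0], [0.982, 0.187, -0.0], [-0.0, -0.0, -1.0]]
wrist_force: [-4.6, 0.2, 10.2]
width: 0.0493
grasp_force: 44.7
time_s: 20.18
tool_pos: [0.5735, 0.1264, 0.0484]
orientation: [[-0.187, 0.982, 0.0], [0.982, 0.187, -0.0], [-0.0, 0.0, -1.0]]
wrist_force: [-9.6, -1.6, 22.5]
width: 0.0487
grasp_force: 46.1
d [-0.0007  0.0014 -0.0001] turn -0.0 rows>= 1.0
```

Box is on the floor at the predicted height. Releasing, then on to the barrel.

```bash
python3 shift.py '[[0,0,0,0,0.054],[0,0,0,0,0.058],[0,0,0,0,0.078],[0,0,0,0,0.078],[0,0,0,0,0.078]]';python3 shift.py '[[0,0,-0.02,0,0.078],[0,0,-0.06,0,0.07],[0,0,-0.1,0,0.06],[0,0,-0.12,0,0.06],[0,0,-0.12,0,0.06]]'; python3 d.py .5942 -.143 .12 0
```

```text
time_s: 20.6
tool_pos: [0.5734, 0.1263, 0.0457]
orientation: [[-0.187, 0.982, -0.0], [0.982, 0.187, -0.0], [0.0, -0.0, -1.0]]
wrist_force: [0.1, -0.5, -0.6]
width: 0.078
grasp_force: 0.0
time_s: 21.02
tool_pos: [0.5755, 0.1265, 0.1711]
orientation: [[-0.187, 0.982, 0.009], [0.982, 0.187, 0.0], [-0.001, 0.009, -1.0]]
wrist_force: [-0.3, 0.4, -0.3]
width: 0.0603
grasp_force: 0.0
d [-0.2681 -0.0325  0.0512] turn 0.188 rows>= 7.0
```

```bash
python3 shift.py '[[-0.04,-0.005,0,0.1,0.06],[-0.08,-0.01,0,0.188,0.06],[-0.12,-0.015,0.01,0.188,0.06],[-0.16,-0.02,0.02,0.188,0.06],[-0.2,-0.025,0.03,0.188,0.06],[-0.24,-0.03,0.04,0.188,0.06],[-0.268,-0.032,0.05,0.188,0.06],[-0.268,-0.032,0.05,0.188,0.06]]' >/dev/null; python3 shift.py '[[0,0,0.02,0,0.06],[0,0,0.04,0,0.06],[0,0,0.04,0,0.06],[0,0,0.04,0,0.06]]'; python3 d.py .5942 -.143 .018 0;  python3 - <<'E'
from h import *
a=r.camera("scene")[:,:,::-1][140:260,180:310]; b=r.camera("side")[:,:,::-1][190:310,270:400]
cv2.imwrite("pics/p7.png",cv2.resize(np.hstack([a,b]),None,fx=3,fy=3))
E
```

```text
time_s: 22.02
tool_pos: [0.5915, -0.1423, 0.075]
orientation: [[-0.0, 1.0, -0.002], [1.0, 0.0, 0.001], [0.001, -0.002, -1.0]]
wrist_force: [0.0, -0.7, -0.2]
width: 0.0602
grasp_force: 0.0
d [-0.0008  0.0028  0.057 ] turn 0.0 rows>= 2.0
```

View pics/p7.png

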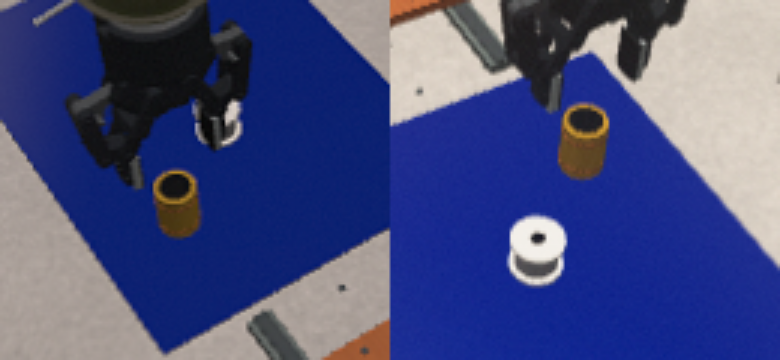

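The fingertips straddle the barrel symmetrically in both views, and the spool is clear. Descending and gripping.

```bash
python3 shift.py '[[-0.001,0.002,0.02,0,0.06],[-0.001,0.002,0.04,0,0.06],[-0.001,0.002,0.057,0,0.06],[-0.001,0.002,0.057,0,0.06],[-0.001,0.002,0.057,0,0.06]]'; python3 shift.py '[[0,0,0,0,0.028],[0,0,0,0,0.028],[0,0,0,0,0.028],[0,0,0,0,0.028],[0,0,0,0,0.028],[0,0,0,0,0.028]]' 40;  python3 shift.py '[[0,0,-0.02,0,0.028],[0,0,-0.06,0,0.028],[0,0,-0.1,0,0.028],[0,0,-0.13,0,0.028],[0,0,-0.13,0,0.028]]'; python3 d.py .4375 .135 .14 0
```

```text
time_s: 22.53
tool_pos: [0.5944, -0.1438, 0.0197]
orientation: [[-0.0, 1.0, 0.0], [1.0, 0.0, -0.0], [-0.0, 0.0, -1.0]]
wrist_force: [1.2, 0.2, 1.1]
width: 0.0601
grasp_force: 0.0
time_s: 23.03
tool_pos: [0.5949, -0.1442, 0.0208]
orientation: [[-0.0, 1.0, 0.003], [1.0, 0.0, -0.001], [-0.001, 0.003, -1.0]]
wrist_force: [-1.0, 0.5, 7.0]
width: 0.0328
grasp_force: 39.5
time_s: 23.45
tool_pos: [0.5966, -0.1449, 0.1567]
orientation: [[-0.0, 1.0, 0.011], [1.0, 0.0, -0.005], [-0.005, 0.011, -1.0]]
wrist_force: [0.3, -0.3, 0.9]
width: 0.0328
grasp_force: 40.0
d [ 0.28   -0.1592  0.0134] turn 0.0 rows>= 8.0
```

```bash
python3 shift.py '[[0.035,-0.02,0,0,0.028],[0.07,-0.04,0,0,0.028],[0.105,-0.06,0,0,0.028],[0.14,-0.08,0,0,0.028],[0.175,-0.1,0,0,0.028],[0.21,-0.12,0,0,0.028],[0.245,-0.14,0,0,0.028],[0.28,-0.158,0,0,0.028]]' >/dev/null; python3 shift.py '[[0,0,0.02,0,0.028],[0,0,0.05,0,0.028],[0,0,0.078,0,0.028],[0,0,0.078,0,0.028],[0,0,0.078,0,0.028],[0,0,0.078,0,0.028]]';  python3 d.py .4375 .135 .0538 0
python3 - <<'E'
from h import *
a=r.camera("scene")[:,:,::-1][200:320,300:430]; b=r.camera("side")[:,:,::-1][110:230,160:290]
cv2.imwrite("pics/p8.png",cv2.resize(np.hstack([a,b]),None,fx=3,fy=3))
E
```

```text
time_s: 24.62
tool_pos: [0.437, 0.1361, 0.0724]
orientation: [[0.0, 1.0, 0.002], [1.0, -0.0, 0.0], [0.0, 0.002, -1.0]]
wrist_force: [0.2, -0.9, -0.4]
width: 0.0328
grasp_force: 40.2
d [-0.0011  0.0005  0.0186] turn -0.0 rows>= 1.0
```

View pics/p8.png

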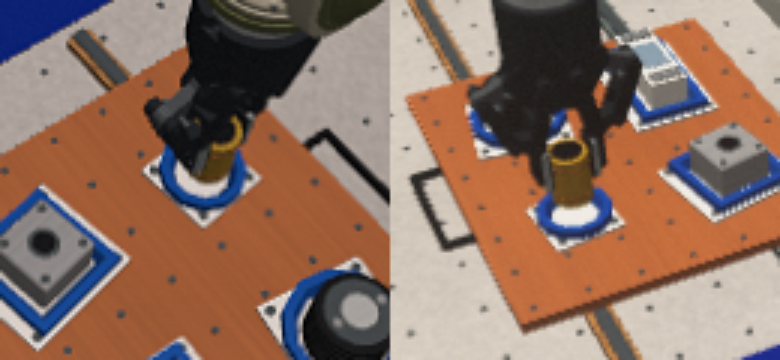

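The barrel hangs over the small round pocket (scene crop (217,155), side crop (572,175)). The box is seated squarely in its nest.

```bash
python3 shift.py '[[-0.001,0,0.008,0,0.028],[-0.001,0,0.014,0,0.028],[-0.001,0,0.016,0,0.028],[-0.001,0,0.016,0,0.028]]';  python3 shift.py '[[0,0,0.002,0,0.028],[0,0,0.002,0,0.028]]'; python3 shift.py '[[0,0,0.0015,0,0.028],[0,0,0.0015,0,0.028]]'
```

```text
time_s: 25.05
tool_pos: [0.4357, 0.135, 0.0543]
orientation: [[0.0, 1.0, -0.001], [1.0, -0.0, -0.0], [-0.0, -0.001, -1.0]]
wrist_force: [0.5, -0.3, -0.8]
width: 0.0328
grasp_force: 40.2
time_s: 25.22
tool_pos: [0.4362, 0.1351, 0.0538]
orientation: [[-0.0, 1.0, -0.0], [1.0, 0.0, -0.0], [-0.0, -0.0, -1.0]]
wrist_force: [-4.0, 0.1, 10.4]
width: 0.0329
grasp_force: 41.4
time_s: 25.38
tool_pos: [0.4362, 0.1351, 0.0537]
orientation: [[-0.001, 1.0, 0.0], [1.0, 0.001, -0.0], [-0.0, 0.0, -1.0]]
wrist_force: [-11.9, -2.0, 31.0]
width: 0.0328
grasp_force: 43.6
```

```bash
python3 shift.py '[[0,0,-0.001,0,0.038],[0,0,-0.001,0,0.042],[0,0,-0.001,0,0.065],[0,0,-0.001,0,0.065],[0,0,-0.001,0,0.065]]';python3 shift.py '[[0,0,-0.02,0,0.065],[0,0,-0.06,0,0.065],[0,0,-0.1,0,0.065],[-0.04,0,-0.13,0,0.065],[-0.08,0,-0.16,0,0.065],[-0.12,0,-0.18,0,0.065],[-0.12,0,-0.18,0,0.065],[-0.12,0,-0.18,0,0.065]]'
python3 - <<'E'
from h import *
a=r.camera("scene")[:,:,::-1][100:400,160:480]; b=r.camera("side")[:,:,::-1][100:400,140:460]
cv2.imwrite("pics/p9.png",cv2.resize(np.hstack([a,b]),None,fx=1.25,fy=1.25))
E
```

```text
time_s: 25.8
tool_pos: [0.4361, 0.1351, 0.0523]
orientation: [[0.0, 1.0, -0.0], [1.0, -0.0, -0.0], [-0.0, -0.0, -1.0]]
wrist_force: [-0.1, 0.3, -0.3]
width: 0.065
grasp_force: 0.0
time_s: 26.47
tool_pos: [0.437, 0.0122, 0.2345]
orientation: [[0.004, 1.0, 0.004], [1.0, -0.004, -0.002], [-0.002, 0.004, -1.0]]
wrist_force: [-0.5, 0.6, -0.0]
width: 0.065
grasp_force: 0.0
```

View pics/p9.png

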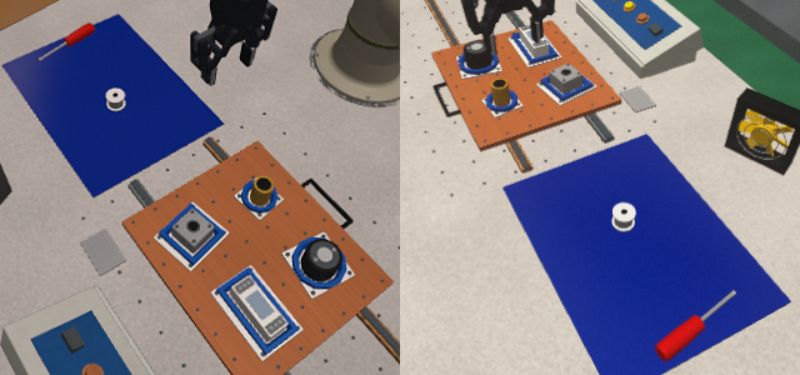

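All four parts stand seated in their own nests, at scene crop (262,190), (192,230), (322,258) and (258,310). The spool and the screwdriver haven't been disturbed, and the gripper is clear. Handing in.

```bash
python3 -c "
from workcell import r
print(r.hand_in())"
```

```text
the job is handed in; nothing more can be done
None
```

The job is handed in with all four parts set down and seated upright in their matching nests, the spool and screwdriver left where they were, and about 26.5 s of the 96 s used; `hand_in()` returned no verdict, so this rests on the contact heights and the final pictures.

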